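# Slide the drip tray under the bottle rack

## Task

Push the shallow metal drip tray in under the low steel wire bottle rack through its open front, straight, until it is fully home against the wire across the rack's back, so that it will catch the drips. There is little headroom: only push the tray along the bench with the fingers, never lift or tip it, do not bump the rack, and leave everything else on the bench where it is.

Things in the scene. Friction and masses are not known exactly. Their poses are not given: they have to be found in the camera images.
- rack: low bottle rack of 6 mm steel wire with two wavy cradles, fixed: 100 mm deep (x), 201 wide (y), 62 high. Origin: its centre at bench height; x points from its open front to its back, y left, z up. The tunnel under it is open at the front only: 189 mm between the side posts and runners (y -94.5 to +94.5 mm); the cross bars (front one at x = -47 mm) are 30 mm clear of the bench
- rack_stop (a point): middle of the front face of the straight wire across the rack's back, 12 mm above the bench (44 mm behind the rack's origin), which stops what is slid in; axes as the rack's
- tray: shallow plain metal drip tray, open on top, loose in front of the rack: 130 mm deep (x), 170 wide (y), 25 high, walls 3 thick, corners rounded (10 mm), 0.25 to 0.5 kg. It stands on 4 mm rubber feet centred 30 mm in from its edges; its walls run from 4 to 25 mm above the bench. Origin: centre of its underside, at bench height; x points to the edge nearest the rack, y left, z up
- door_knob: glass door knob standing on its brass rosette, 54 mm across, 58 mm high; loose, to be left alone. Origin: centre of its underside
- doorstop: green silicone doorstop wedge lying flat, 110 x 42 mm, 29 mm high at its thick end; loose, to be left alone. Origin: centre of its underside
- polish_tin: round flat shoe polish tin, 75 mm across, 23 mm high; loose, to be left alone. Origin: centre of its underside
- key_hook_plate: brass-tone key hook plate lying on its back, 190 x 45 mm, hooks 30 mm high; loose, to be left alone. Origin: centre of its underside
- shoe_brush: wooden shoe brush, 165 x 50 mm, 40 mm high; loose, to be left alone. Origin: centre of its underside
- shoe_horn: black plastic shoe horn lying flat, 184 x 44 mm, 14 mm high; loose, to be left alone. Origin: centre of its underside
- drink_bottle: steel drink bottle standing upright, 70 mm across, 196 mm high; loose, to be left alone. Origin: centre of its underside
Mind the look-alikes: they are no part of the job. Of the things that look like the tray, the largest one is meant.

How it is judged (in metres and radians):
At the end, for the whole second after the job is handed in: The tray is at rest flat on the bench (tilt under 0.03 rad, not raised) under the rack, within 13 mm of its centre line, turned by less than 0.12 rad, its far wall within 8 mm of the wire across the back; its near end still sticks out about 35 mm in front of the rack (x of tray in the frame of rack between -0.029 and -0.015 m and y of tray in the frame of rack between -0.013 and 0.013 m and angle between the x axis of tray and the x axis of rack, either way round below 0.12 rad and angle between tray's own z axis and vertical below 0.03 rad and height (world z) of tray below 0.004 m and linear speed of tray below 0.01 m/s); the robot touches nothing.
It fails at once if the tray is tipped by more than about 3.5 degrees (angle between tray's own z axis and vertical above 0.06 rad).
It fails at once if the tray is lifted off the bench (height (world z) of tray above 0.008 m).
It fails at once if the robot bumps the rack with more than 10 N (contact force between any of the fingers, the arm and rack above 10 N).
It fails at once if another thing on the bench is shifted by more than 15 mm (distance of any of door_knob, doorstop, polish_tin, key_hook_plate, shoe_brush, shoe_horn, drink_bottle from where it was at the start of the episode above 0.015 m).
It also fails if it takes over 72 s, if anything falls off the work surface, if the arm or the gripper's body presses on something with over 40 N, if the wrist force passes 120 N, or if a joint passes its speed limit or range.

## Robot

A 6-joint arm with a two-finger parallel gripper is mounted at the origin on the work surface. World frame = base frame: x ahead of the robot, y to its left, z up, the work surface at z = 0. Lengths are in m, angles in degrees, forces in N, time in s.
With the tool pointing down it reaches from about 0.3 to 0.75 m from the base axis. Payload 8.5 kg.
Tool frame: the origin (TCP) lies on the centre line of the jaws, within the pads' length; the fingertips stand 22 mm ahead of it and the grasp point (between the pads) lies 3 mm ahead of it (env.tip_reach is the distance from the TCP to the fingertips, in m); y points along the fingers, z is the direction in which the jaws open and shut, and the axes are right-handed (so a half turn about y gives the same grasp; the last joint's range is limited). The gripper opens to 85 mm and grips with 20 to 120 N. Pads are 22 mm wide; open, the fingers measure 114 mm over their backs; the gripper's body (76 mm by 85 mm) begins 54 mm behind the grasp point. The pads swing forward as they close: fully open they stand 13 mm farther back than shut.
Start: joints at [-78.799, 21.807, 74.336, -0, 83.858, -12.336], TCP at [0.22, -0.504, 0.253] pointing down, gripper open.
Joint ranges: [-178.18, 178.18], [-50.72, 133.34], [12.68, 142.11], [-81.47, 261.47], [9.98, 163.14], [-165.26, 165.26]. Speed limits (degrees/s): [136.94, 136.94, 180, 180, 180, 180].

## Interface

Orientations are given as a 3x3 rotation matrix whose columns are the frame's x, y, z axes.
In Python, from rig import env, get_image gives the robot as it stands. The module is installed in compiled form; this text tells all that it offers.
- The arm moves only by the tool carry_out, never from a script. Its argument "targets" is a list that holds one entry, the list of rows, each a list of 7 numbers: the closure, from 0 (fully open) to 1 (shut), then the shift along the world's x, y, z in mm, then the turn, a rotation vector about the world's x, y, z in degrees. In form: [[[claw, dx, dy, dz, ax, ay, az], ...]]. A call has 1 to 20 rows; each row is the pose to reach, as a shift and turn from the pose commanded when the call began; what a row does not reach only later rows make up. A row lasts 1/12 s, in which the tool goes at most 41.7 mm and 7.16 degrees, less where a joint would pass 70% of its speed; a pose out of reach is approached as far as the arm can. A call with a gripper value outside its range is refused whole. The fingers move at their own pace and stop on an object; "squeeze" is the grip in N (left out, the last holds). Time passes only in rows, so rows that repeat a pose let the fingers close. It gives the time, the measured TCP pose, the force and the opening at its end, in the units of the state.
- env.observe(): the state, without advancing time (a new reading comes with each control period).
- get_image(name): name is "scene" or "top" or "wrist"; returns a dict with "img" (480x640x3 uint8, red, green, blue), "fx", "fy", "cx", "cy" (pixels), "rvec" (rotation vector, rad) and "tvec" (3), from world to camera coordinates, as OpenCV has them. Camera axes: x right, y down, z forward; pixel columns grow to the right and rows downward; lengths in m; the calibration is good to about 2 mm. A picture is of the moment at which its call begins. There is no depth.
- env.close_job(): hands the job in, once; it reports no verdict.
The state is a dict: "time_s": time; "q": joint angles; "qvel": joint speeds; "joint_efforts": joint torques, N m; "position": TCP position; "tool_rot": TCP orientation; "ft_force": force on the tool from outside, world axes, zero at the start; "wrist_torque": the same for the moment, N m; "grip_width": finger opening in m.
Only numpy, scipy, OpenCV 4.12 (cv2) and the standard library are available. Lean on these libraries where they do the work, as an engineer would, in place of code of your own. Each camera call takes 0.05 s, during which the arm holds its last target.

## Working session

There is one attempt and no reset: what is moved stays moved. The work goes in short steps, Python scripts to look and compute and a tool call to move; the robot and the scene stay as the last step left them, time stands still between calls to the robot, and variables do not carry over. Pictures are saved under pics/ and viewed, and the job is handed in when it is done.

Besides the shell and the picture viewer there is one more tool, called after "Call:" as name(argument=value, ...), one argument or row to a line, values as JSON. carry_out: Moves the arm, as the interface text tells. Its arguments: {"type":"object","properties":{"targets":{"type":"array"},"squeeze":{"type":"number"}},"required":["targets"]}

```bash
mkdir -p pics
python3 - <<'E'
from rig import env,get_image
import cv2,numpy as np
for n in ("scene","top","wrist"):
    d=get_image(n); cv2.imwrite(f"pics/{n}0.png",d["img"][:,:,::-1])
    print(n,d["fx"],d["fy"],d["cx"],d["cy"],np.array(d["rvec"]).ravel(),np.array(d["tvec"]).ravel())
s=env.observe();print(s)
E
```

```text
scene 620.9147303301291 620.9147303301291 325.252431690147 235.18676459961551 [ 1.73676404  1.859637   -0.7235918 ] [ 0.07790366 -0.36596091  1.78872669]
top 500.6299619457003 500.6299619457003 323.2650883175925 246.22021624911622 [ 2.17347358 -2.14457812  0.10962539] [-0.02952     0.55512086  1.22387504]
wrist 371.2857692403544 371.2857692403544 316.09673366664384 239.21318668828494 [-2.42624551  1.58821332  0.22409098] [-0.54913935 -0.03657992  0.37839957]
{'time_s': 0.15, 'q': array([-7.87976373e+01,  2.18345015e+01,  7.43700190e+01,  1.32546089e-03,
        8.38582131e+01, -1.23340167e+01]), 'qvel': array([-0.04881927, -0.22413568, -0.24265024, -0.10007163, -0.03671656,
        0.00546639]), 'joint_efforts': array([ 2.97494873e-03, -4.48625779e+01, -2.31346250e+01, -1.26108162e-04,
        3.79712874e-03, -6.18047096e-06]), 'position': array([ 0.21961495, -0.50405527,  0.25285932]), 'tool_rot': array([[-9.16807725e-01, -1.90150315e-04,  3.99328886e-01],
       [-3.99328849e-01,  1.07851496e-03, -9.16807126e-01],
       [-2.56351015e-04, -9.99999400e-01, -1.06472336e-03]]), 'ft_force': array([ 0.08255188, -0.14017878,  0.0438433 ]), 'wrist_torque': array([-0.02493796,  0.00876344, -0.00207882]), 'grip_width': 0.08535489649260491}
```

View pics/scene0.png

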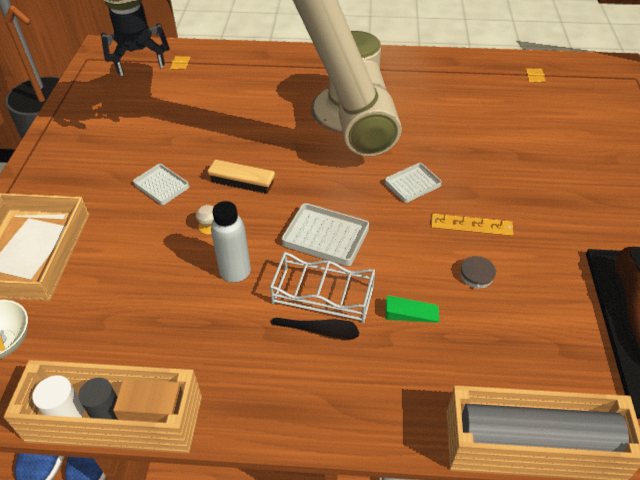

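View pics/top0.png

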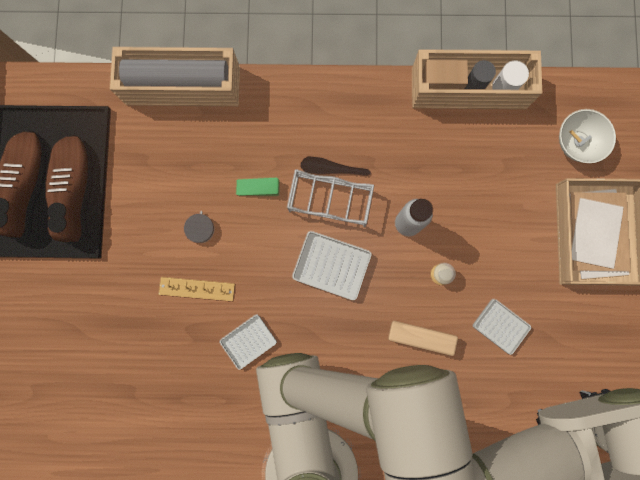

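Scene view: the tray candidates are (326,234), (161,184) and (413,182), which in the top view are (332,266), (502,326) and (248,342). The one at (332,266), in front of the rack, is clearly the largest. I'll check it in a close crop.

```bash
cat > h.py <<'E'
from rig import env,get_image
import cv2,numpy as np
def ray(d,uv,z):
    R,_=cv2.Rodrigues(np.array(d["rvec"],float)); t=np.array(d["tvec"],float).ravel()
    K=np.array([[d["fx"],0,d["cx"]],[0,d["fy"],d["cy"]],[0,0,1]])
    uv=np.atleast_2d(np.array(uv,float)); r=np.linalg.inv(K)@np.c_[uv,np.ones(len(uv))].T
    w=R.T@r; c=-R.T@t; s=(z-c[2])/w[2]; return (c[:,None]+w*s).T
def proj(d,P):
    K=np.array([[d["fx"],0,d["cx"]],[0,d["fy"],d["cy"]],[0,0,1]])
    return cv2.projectPoints(np.atleast_2d(np.array(P,float)),np.array(d["rvec"],float),np.array(d["tvec"],float),K,None)[0][:,0]
E
python3 - <<'E'
from h import *
d=get_image("top");im=d["img"][:,:,::-1].copy()
c=im[155:315,265:465]; cv2.imwrite("pics/topc.png",cv2.resize(c,None,fx=4,fy=3.75*16/15,interpolation=cv2.INTER_CUBIC)[:600])
hsv=cv2.cvtColor(im,cv2.COLOR_BGR2HSV); m=((hsv[...,1]<60)&(hsv[...,2]>90)).astype(np.uint8)*255
m2=m[225:305,285:380]; cv2.imwrite("pics/m.png",cv2.resize(m[155:315,265:465],None,fx=4,fy=3.75,interpolation=cv2.INTER_NEAREST))
d=get_image("scene");im=d["img"][:,:,::-1].copy()
cv2.imwrite("pics/scc.png",cv2.resize(im[190:340,200:400],None,fx=4,fy=4,interpolation=cv2.INTER_CUBIC))
E
```

```text
(no output)
```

View pics/topc.png

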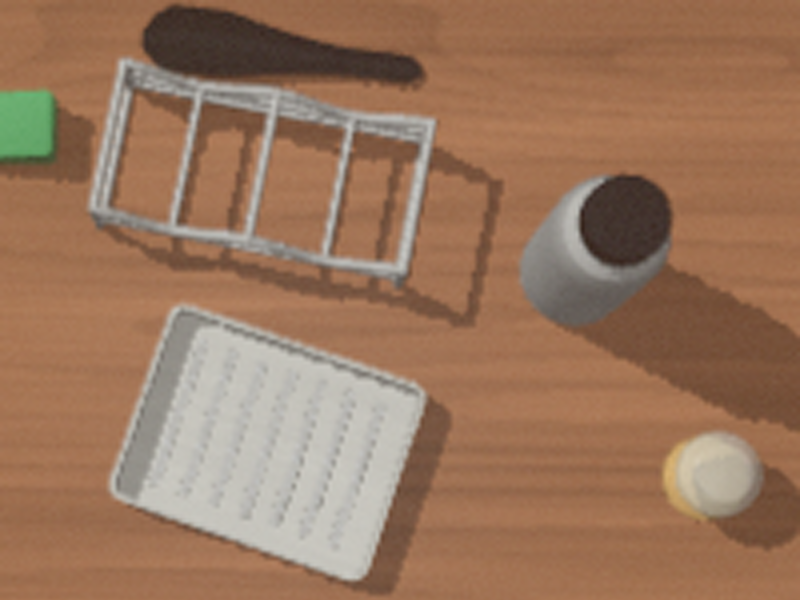

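View pics/m.png

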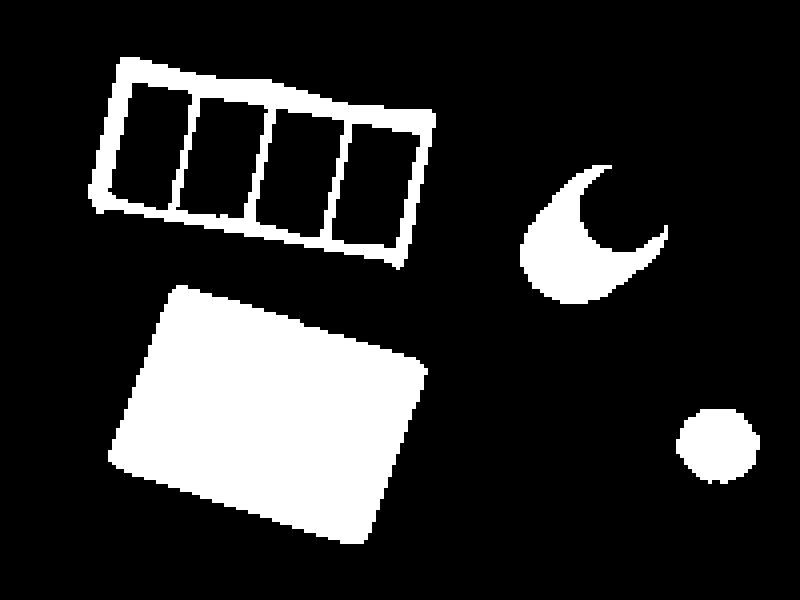

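View pics/scc.png

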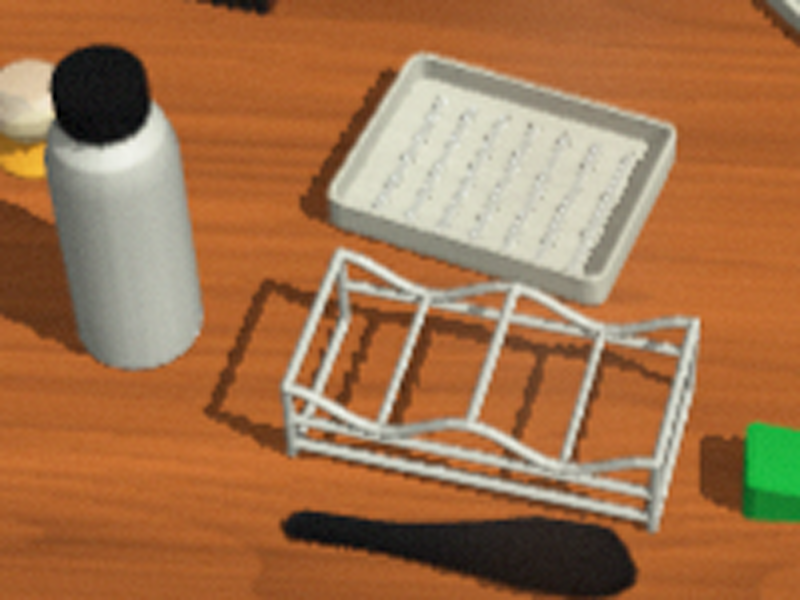

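Both crops agree: the largest tray, at top (332,266), is turned a few degrees relative to the rack, whose open front faces it. Next I'll measure both.

```bash
cat > meas.py <<'E'
from h import *
def tray(d,box,z=0.025,show=None):
    im=d["img"][:,:,::-1]; hsv=cv2.cvtColor(im.copy(),cv2.COLOR_BGR2HSV)
    m=((hsv[...,1]<60)&(hsv[...,2]>90)).astype(np.uint8)
    x0,y0,x1,y1=box; mm=np.zeros_like(m); mm[y0:y1,x0:x1]=m[y0:y1,x0:x1]
    cs,_=cv2.findContours(mm,cv2.RETR_EXTERNAL,cv2.CHAIN_APPROX_NONE)
    c=max(cs,key=cv2.contourArea)
    W=ray(d,c[:,0].astype(float),z)[:,:2]*1000
    r=cv2.minAreaRect(W.astype(np.float32)); return r,cv2.boxPoints(r)
E
python3 - <<'E'
from meas import *
d=get_image("top");R,_=cv2.Rodrigues(np.array(d["rvec"]));print("cam",-R.T@np.array(d["tvec"]).ravel())
print(tray(d,(285,225,385,303)))
tp=[(125,66),(431,124),(403,266),(98,210)]
P=ray(d,[(x/4+265-.4,y/4+155-.4) for x,y in tp],0.059)[:,:2]*1000
print("rack tops BL BR FR FL",P.round(1))
print([np.linalg.norm(P[i]-P[(i+1)%4]).round(1) for i in range(4)], P.mean(0))
s=get_image("scene");R,_=cv2.Rodrigues(np.array(s["rvec"]));print("cam",-R.T@np.array(s["tvec"]).ravel())
sp=[(342,253),(697,322),(657,463),(287,388)]
P=ray(s,[(x/4+200-.4,y/4+190-.4) for x,y in sp],0.059)[:,:2]*1000
print("scene tops: FR FL BL BR",P.round(1),[np.linalg.norm(P[i]-P[(i+1)%4]).round(1) for i in range(4)],P.mean(0))
B=ray(s,[(x/4+200-.4,y/4+190-.4) for x,y in [(292,455),(653,528)]],0)[:,:2]*1000
print("back feet R L",B, np.linalg.norm(B[0]-B[1]))
E
```

```text
cam [ 0.41567608 -0.03588147  1.27782105]
(((509.19171142578125, -43.37242889404297), (171.0457000732422, 131.4088592529297), 71.55814361572266), array([[ 419.80704 , -103.718185],
       [ 544.4674  , -145.28835 ],
       [ 598.5764  ,   16.973328],
       [ 473.91602 ,   58.543488]], dtype=float32))
rack tops BL BR FR FL [[ 739.9   48.6]
 [ 705.2 -142.1]
 [ 615.9 -125.1]
 [ 648.6   63.5]]
[np.float64(193.8), np.float64(91.0), np.float64(191.4), np.float64(92.5)] [677.39662874 -38.79887533]
cam [1.47748319 0.02766585 1.07508956]
scene tops: FR FL BL BR [[ 610.3 -122.4]
 [ 645.5   69.6]
 [ 738.1   51.1]
 [ 703.5 -140.3]] [np.float64(195.2), np.float64(94.4), np.float64(194.5), np.float64(94.8)] [674.34056011 -35.53484107]
back feet R L [[ 702.9801525  -141.69518426]
 [ 736.74426771   51.48357288]] 196.10723517094556
```

Run:
```python
from h import *
print("tip",env.tip_reach)
s=get_image("scene");d=get_image("top")
a=np.radians(-10.2);ux=np.array([np.cos(a),np.sin(a)]);uy=np.array([-np.sin(a),np.cos(a)]);o=np.array([675.5,-37])
def rf(p): p=np.asarray(p)[:2]-o; return np.array([p@ux,p@uy]).round(1)
for n,uv,z in [("bottle base",(233,268),0),("knob scene base",(205,226),0.0),("brush near",(275,185),0.02),("brush far",(210,172),.02)]:
    p=ray(s,[uv],z)[0]*1000; print(n,p.round(),rf(p))
for n,uv,z in [("bottle cap top",(421,210),.196),("knob top",(445,274),.058),("brushL",(391,330),.04),("brushR",(456,346),.04),("horn",(303,167),.01),("stop",(277,186),.029),("tin",(199,229),.023),("hook end",(235,291),.0),("stray R",(474,325),.02),("stray L corner",(276,345),.02)]:
    p=ray(d,[uv],z)[0]*1000; print(n,p.round(),rf(p))
for c in [[419.8,-103.7],[544.5,-145.3],[598.6,17],[473.9,58.5],[509.2,-43.4]]: print("tray",c,rf(c))
```

```text
tip 0.022
bottle base [ 612. -242.    0.] [ -25.9 -213.4]
knob scene base [ 489. -331.    0.] [-131.6 -322.1]
brush near [ 358. -178.   20.] [-287.9 -195.4]
brush far [ 321. -349.   20.] [-294.1 -369.8]
bottle cap top [ 619. -237.  196.] [ -19.8 -206.4]
knob top [ 488. -319.   58.] [-134.3 -311. ]
brushL [ 351. -190.   40.] [-292.3 -208.3]
brushR [ 315. -348.   40.] [-299.9 -369.8]
horn [764.  34.  10.] [74.6 85.2]
stop [708.  98.  29.] [  8.6 138.6]
tin [596. 294.  23.] [-136.6  311.7]
hook end [441. 201.   0.] [-272.8  193.2]
stray R [ 365. -398.   20.] [-241.5 -410.4]
stray L corner [309.  92.  20.] [-383.4   61.7]
tray [419.8, -103.7] [-239.8 -110.9]
tray [544.5, -145.3] [-109.8 -129.8]
tray [598.6, 17] [-85.2  39.5]
tray [473.9, 58.5] [-215.3   58.3]
tray [509.2, -43.4] [-162.5  -35.7]
```

Call:
carry_out(
  targets=[
    [[0, 22, 28, 0, 0, 0, 4], [0, 44, 56, 0, 0, 0, 8], [0, 66, 84, 0, 0, 0, 12], [0, 88, 112, 0, 0, 0, 16], [0, 110, 140, 0, 0, 0, 21], [0, 132, 168, 0, 0, 0, 26], [0, 154, 196, 0, 0, 0, 31], [0, 176, 224, 0, 0, 0, 36], [0, 198, 252, 0, 0, 0, 41], [0, 220, 280, 0, 0, 0, 46], [0, 242, 308, 0, 0, 0, 51], [0, 257, 327, 0, 0, 0, 56.3], [0, 264, 334, 0, 0, 0, 56.3], [0, 264, 334, 0, 0, 0, 56.3], [0, 264, 334, 0, 0, 0, 56.3], [0, 264, 334, 0, 0, 0, 56.3], [0, 264, 334, 0, 0, 0, 56.3]],
  ],
)

```text
time_s: 1.87
position: [0.483, -0.1714, 0.2533]
tool_rot: [[-0.179, -0.0, 0.984], [-0.984, -0.0, -0.179], [0.0, -1.0, -0.0]]
ft_force: [0.2, -0.2, -0.5]
grip_width: 0.085
```

Call:
carry_out(
  targets=[
    [[0, 0, 0, -25, 0, 0, 0], [0, 0, 0, -55, 0, 0, 0], [0, 0, 0, -85, 0, 0, 0], [0, 0, 0, -115, 0, 0, 0], [0, 0, 0, -145, 0, 0, 0], [0, 0, 0, -170, 0, 0, 0], [0, 0, 0, -190, 0, 0, 0], [0, 0, 0, -203, 0, 0, 0], [0, 0, 0, -208, 0, 0, 0], [0, 0, 0, -208, 0, 0, 0], [0, 0, 0, -208, 0, 0, 0]],
  ],
)

```text
time_s: 2.78
position: [0.4837, -0.1709, 0.0459]
tool_rot: [[-0.177, 0.001, 0.984], [-0.984, -0.0, -0.177], [0.0, -1.0, 0.001]]
ft_force: [-0.6, 0.3, 0.4]
grip_width: 0.0855
```

```bash
cat > shot.py <<'E'
import sys
from h import *
t=sys.argv[1]
P=env.observe()["position"]; print(P, env.observe()["ft_force"])
for n in sys.argv[2:]:
    d=get_image(n); im=d["img"][:,:,::-1].copy()
    if n=="wrist": cv2.imwrite(f"pics/{t}_{n}.png",im); continue
    b=(200,130,400,280) if n=="scene" else (245,165,445,315)
    if n=="scene": b=(200,170,400,320)
    x0,y0,x1,y1=b
    cv2.imwrite(f"pics/{t}_{n}.png",cv2.resize(im[y0:y1,x0:x1],None,fx=4,fy=4,interpolation=cv2.INTER_CUBIC))
E
python3 shot.py a scene top wrist
```

```text
[ 0.48371539 -0.17089059  0.04591538] [-0.55595028  0.32591181  0.37959823]
```

View pics/a_scene.png

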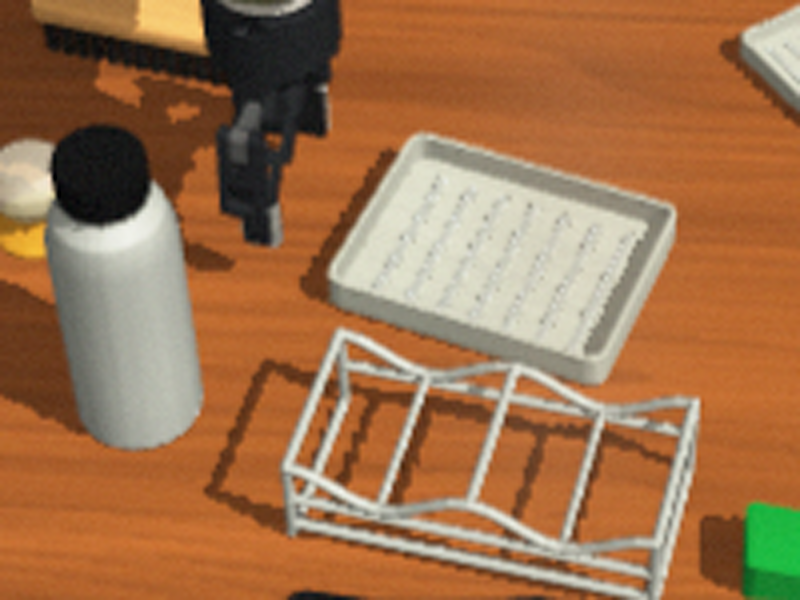

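View pics/a_top.png

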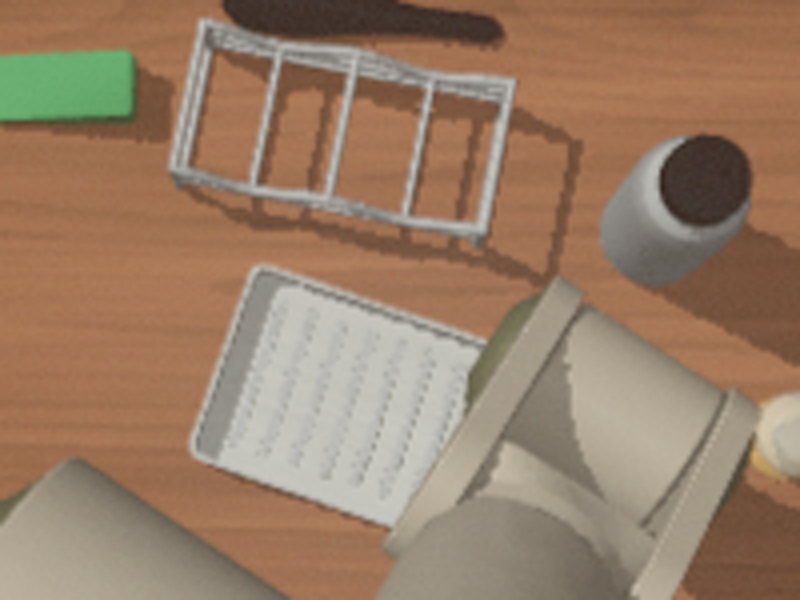

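View pics/a_wrist.png

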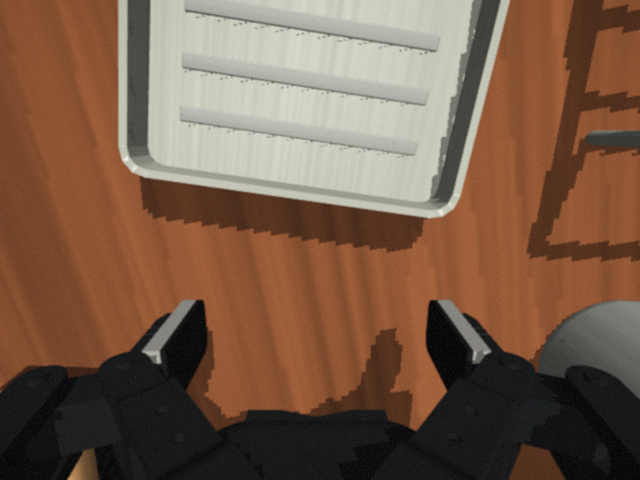

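Run:
```python
from h import *
s=get_image("scene");o=env.observe();p=o["position"];zj=o["tool_rot"][:,2]
for z in (0.024,.030,.037): 
  for h in (.043,.054): print(z,h,[ (proj(s,[np.r_[(p+zj*h-o["tool_rot"][:,0]*e)[:2],z]])[0]-[200,170])*4 for e in (-.011,.011)])
```

```text
0.024 0.043 [array([245.27597957, 252.121879  ]), array([281.82050209, 258.95813329])]
0.024 0.054 [array([239.28171616, 265.86414476]), array([275.99596501, 272.77063791])]
0.03 0.043 [array([244.44990042, 245.03933317]), array([281.10639209, 251.87862804])]
0.03 0.054 [array([238.43268476, 258.78869171]), array([275.25994514, 265.69847974])]
0.037 0.043 [array([243.47961463, 236.72040441]), array([280.26760699, 243.56312554])]
0.037 0.054 [array([237.43540585, 250.47780934]), array([274.39539521, 257.39132114])]
```

Call:
carry_out(
  targets=[
    [[0, 0, 0, -6, 0, 0, 0], [0, 0, 0, -12, 0, 0, 0], [0, 0, 0, -17, 0, 0, 0], [0, 0, 0, -21, 0, 0, 0], [0, 0, 0, -24, 0, 0, 0], [0, 0, 0, -25, 0, 0, 0], [0, 0, 0, -25, 0, 0, 0], [0, 0, 0, -25, 0, 0, 0]],
  ],
)

```text
time_s: 3.65
position: [0.4837, -0.1702, 0.0203]
tool_rot: [[-0.176, 0.0, 0.984], [-0.984, -0.0, -0.176], [0.0, -1.0, 0.0]]
ft_force: [0.9, -0.3, 0.7]
grip_width: 0.0855
```

```bash
python3 shot.py b scene wrist
```

```text
[ 0.48367753 -0.17024809  0.02033475] [ 0.91006359 -0.28916526  0.7348812 ]
```

View pics/b_scene.png

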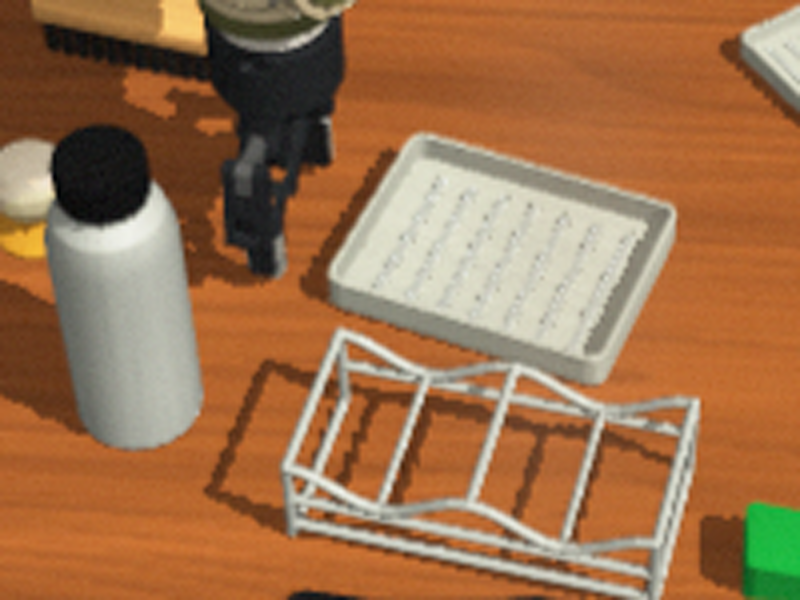

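View pics/b_wrist.png

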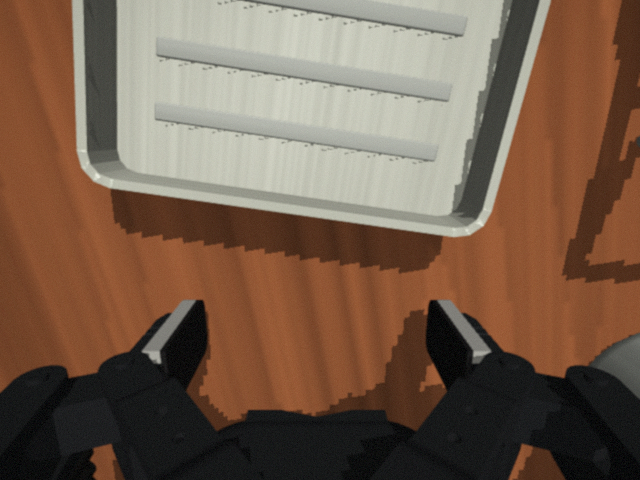

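Call:
carry_out(
  targets=[
    [[0, -4, 6, 0, 0, 0, 0], [0, -3, 12, 0, 0, 0, 0], [0, -2, 17, 0, 0, 0, 0], [0, -1, 21, 0, 0, 0, 0], [0, -1, 24, 0, 0, 0, 0], [0, 0, 27, 0, 0, 0, 0], [0, 0, 30, 0, 0, 0, 0], [0, 1, 33, 0, 0, 0, 0], [0, 1, 36, 0, 0, 0, 0], [0, 2, 39, 0, 0, 0, 0], [0, 2, 42, 0, 0, 0, 0], [0, 3, 45, 0, 0, 0, 0], [0, 3.5, 48, 0, 0, 0, 0], [0, 4, 51, 0, 0, 0, 0], [0, 4.5, 54, 0, 0, 0, 0], [0, 5, 57, 0, 0, 0, 0], [0, 5.5, 59, 0, 0, 0, 0], [0, 6, 60, 0, 0, 0, 0], [0, 6, 60, 0, 0, 0, 0]],
  ],
)

```text
time_s: 5.33
position: [0.4896, -0.1099, 0.0203]
tool_rot: [[-0.176, -0.0, 0.984], [-0.984, 0.0, -0.176], [-0.0, -1.0, -0.0]]
ft_force: [-0.1, 0.0, -0.0]
grip_width: 0.0857
```

```bash
python3 shot.py c scene top wrist
```

```text
[ 0.48958857 -0.10990221  0.02030126] [-0.13407687  0.01318847 -0.03807007]
```

View pics/c_scene.png

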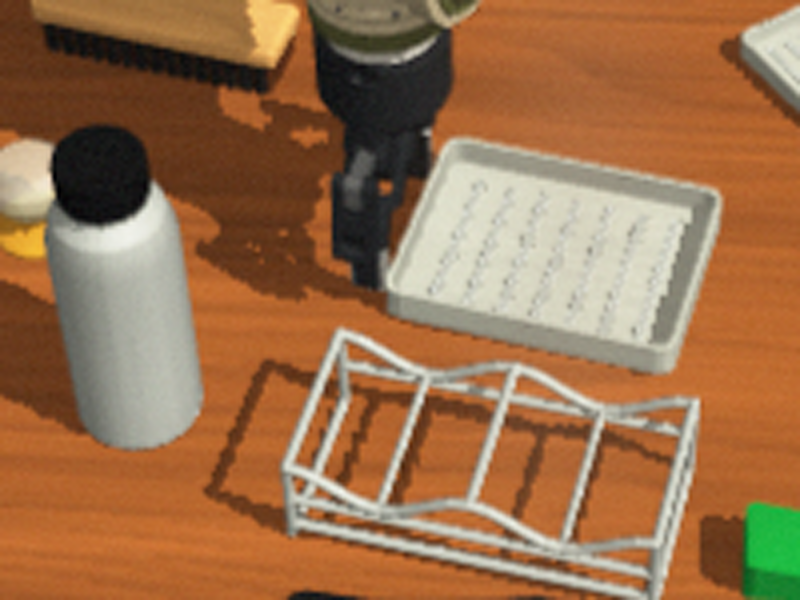

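View pics/c_wrist.png

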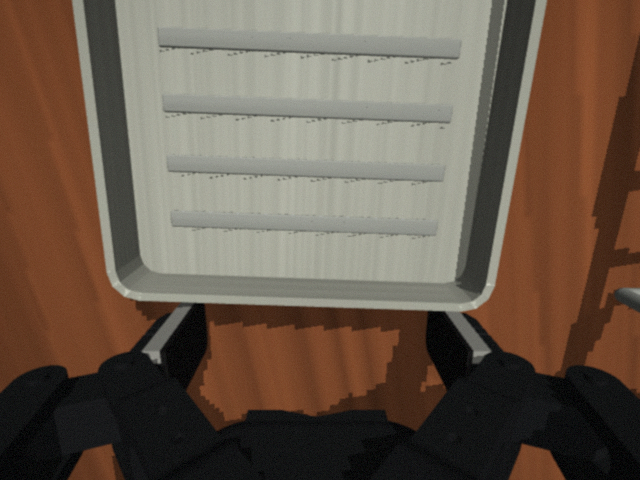

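View pics/c_top.png

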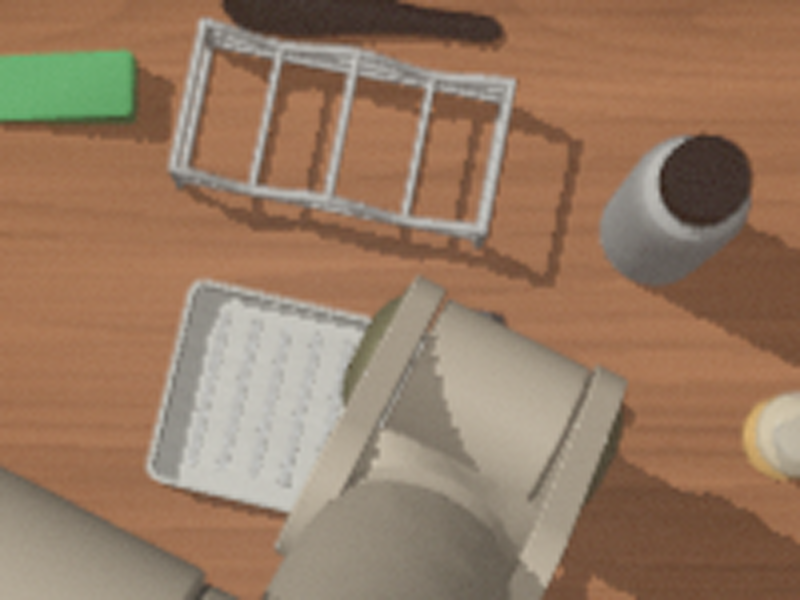

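Call:
carry_out(
  targets=[
    [[0, 0.3, 2, 0, 0, 0, 0], [0, 0.7, 4, 0, 0, 0, 0], [0, 1, 6, 0, 0, 0, 0], [0, 1.4, 8, 0, 0, 0, 0], [0, 1.6, 9, 0, 0, 0, 0], [0, 1.6, 9, 0, 0, 0, 0], [0, 1.6, 9, 0, 0, 0, 0], [0, 0, 0, 0, 0, 0, 0], [0, -3, -15, 0, 0, 0, 0], [0, -5, -30, 0, 0, 0, 0], [0, -5, -30, 20, 0, 0, 0], [0, -5, -30, 50, 0, 0, 0], [0, -5, -30, 85, 0, 0, 0], [0, -30, -40, 120, 0, 0, 0], [0, -60, -60, 150, 0, 0, 0], [0, -90, -80, 180, 0, 0, 0], [0, -110, -110, 190, 0, 0, 0], [0, -130, -140, 190, 0, 0, 0], [0, -130, -140, 190, 0, 0, 0], [0, -130, -140, 190, 0, 0, 0]],
  ],
)

```text
time_s: 7.15
position: [0.3583, -0.2521, 0.2106]
tool_rot: [[-0.181, 0.0, 0.983], [-0.983, -0.001, -0.181], [0.0, -1.0, 0.001]]
ft_force: [1.3, 0.6, -0.3]
grip_width: 0.0856
```

```bash
cat > mt.py <<'E'
from meas import *
import sys
a=np.radians(-10.2);ux=np.array([np.cos(a),np.sin(a)]);uy=np.array([-np.sin(a),np.cos(a)]);o=np.array([675.5,-37])
def rf(p): p=np.asarray(p)[:2]-o; return np.array([p@ux,p@uy]).round(1)
E
python3 shot.py d scene top
python3 - <<'E'
from mt import *
r,b=tray(get_image("top"),(270,228,365,303)); print(r,b,rf(r[0]))
E
```

```text
[ 0.35834673 -0.25208182  0.21062685] [ 1.29964196  0.55436402 -0.31744257]
((503.8415222167969, -5.442405700683594), (170.85215759277344, 131.2775421142578), 79.5472640991211) [[ 423.79367  -77.54236]
 [ 552.89264 -101.3593 ]
 [ 583.8894    66.65755]
 [ 454.7904    90.47449]] [-174.5    0.7]
```

View pics/d_top.png

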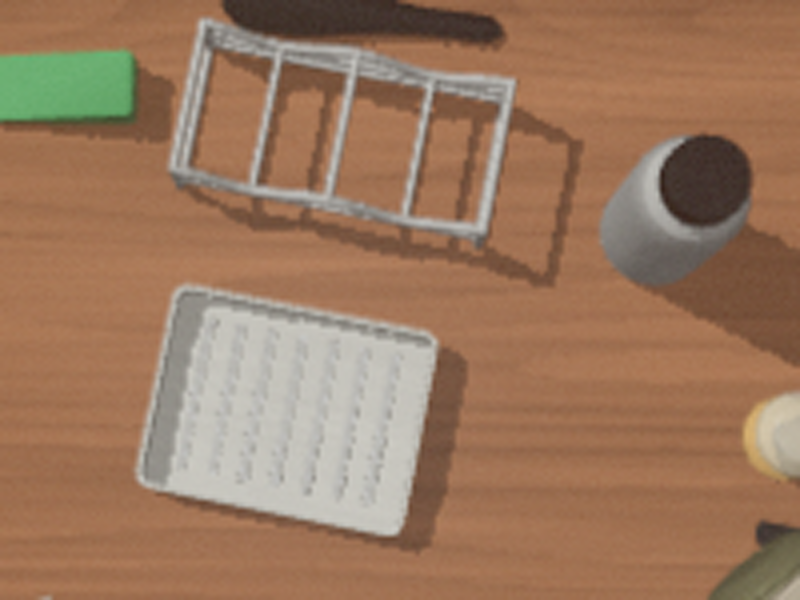

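Run:
```python
from h import *
o=env.observe();w=get_image("wrist");R,_=cv2.Rodrigues(np.array(w["rvec"]));c=-R.T@np.array(w["tvec"]).ravel()
T=o["tool_rot"];print("cam in tool",T.T@(c-o["position"]),"look",T.T@R[2],"q",o["q"].round(1))
```

```text
cam in tool [-0.0702793  -0.12067643 -0.00080061] look [2.76643749e-01 9.60972191e-01 8.27708703e-04] q [-50.3  13.1  95.2   0.   71.8 -40.2]
```

Call:
carry_out(
  targets=[
    [[0, 4, 18, 0, 0, 0, -6], [0, 8, 38, 0, 0, 0, -12], [0, 12, 58, 0, 0, 0, -18], [0, 16, 78, 0, 0, 0, -24], [0, 20, 98, 0, 0, 0, -30], [0, 24, 118, 0, 0, 0, -36], [0, 27, 138, 0, 0, 0, -42], [0, 30, 158, 0, 0, 0, -48], [0, 33, 178, 0, 0, 0, -54], [0, 36, 198, 0, 0, 0, -60], [0, 39, 215, 0, 0, 0, -66], [0, 42, 230, 0, 0, 0, -72], [0, 45, 243, 0, 0, 0, -78], [0, 47, 253, 0, 0, 0, -84], [0, 49.5, 263, 0, 0, 0, -89.8], [0, 49.5, 263, 0, 0, 0, -89.8], [0, 49.5, 263, 0, 0, 0, -89.8], [0, 49.5, 263, 0, 0, 0, -89.8], [0, 49.5, 263, 0, 0, 0, -89.8]],
  ],
)

```text
time_s: 8.93
position: [0.409, 0.0126, 0.2103]
tool_rot: [[-0.985, -0.0, -0.171], [0.171, -0.0, -0.985], [0.0, -1.0, 0.0]]
ft_force: [-0.2, -0.5, -0.1]
grip_width: 0.0855
```

Call:
carry_out(
  targets=[
    [[0, 0, 0, -20, 0, 0, 0], [0, 0, 0, -50, 0, 0, 0], [0, 0, 0, -80, 0, 0, 0], [0, 0, 0, -110, 0, 0, 0], [0, 0, 0, -135, 0, 0, 0], [0, 0, 0, -155, 0, 0, 0], [0, 0, 0, -170, 0, 0, 0], [0, 0, 0, -180, 0, 0, 0], [0, 0, 0, -186, 0, 0, 0], [0, 0, 0, -190, 0, 0, 0], [0, 0, 0, -190, 0, 0, 0], [0, 0, 0, -190, 0, 0, 0]],
  ],
)

```text
time_s: 9.93
position: [0.4094, 0.0126, 0.0206]
tool_rot: [[-0.985, 0.001, -0.173], [0.173, -0.0, -0.985], [-0.001, -1.0, 0.0]]
ft_force: [0.3, 0.6, 0.1]
grip_width: 0.0857
```

```bash
python3 shot.py e scene wrist; python3 -c "
from mt import *
o=env.observe();print(rf(o['position']*1000),o['tool_rot'].round(3))"
```

```text
[0.40936078 0.0126017  0.02064155] [0.30297726 0.56620201 0.06067909]
[-270.7    1.8] [[-0.985  0.001 -0.173]
 [ 0.173 -0.    -0.985]
 [-0.001 -1.     0.   ]]
```

View pics/e_wrist.png

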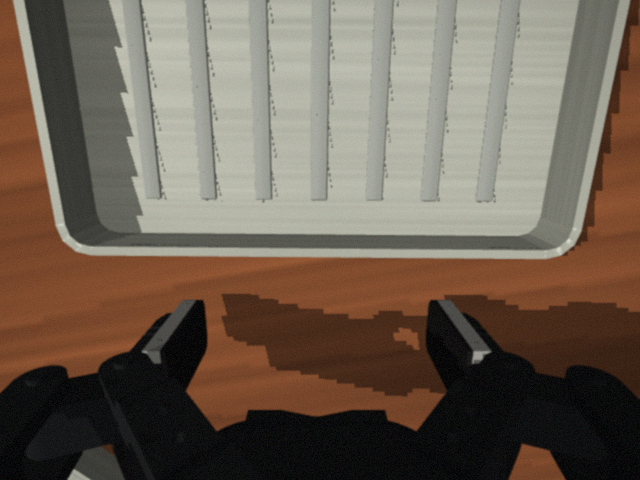

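View pics/e_scene.png

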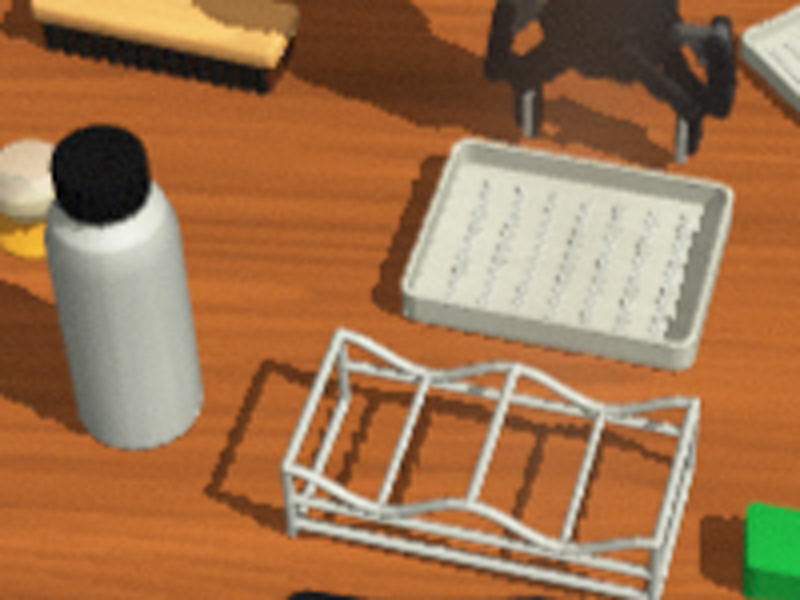

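Call:
carry_out(
  targets=[
    [[0, 7, -1.3, 0, 0, 0, 0], [0, 13, -2.3, 0, 0, 0, 0], [0, 17, -3.1, 0, 0, 0, 0], [0, 20, -3.6, 0, 0, 0, 0], [0, 23, -4.1, 0, 0, 0, 0], [0, 26, -4.7, 0, 0, 0, 0], [0, 29, -5.2, 0, 0, 0, 0], [0, 32, -5.8, 0, 0, 0, 0], [0, 35, -6.3, 0, 0, 0, 0], [0, 38, -6.8, 0, 0, 0, 0], [0, 41, -7.4, 0, 0, 0, 0], [0, 45, -8.1, 0, 0, 0, 0], [0, 49, -8.8, 0, 0, 0, 0], [0, 53, -9.5, 0, 0, 0, 0], [0, 57, -10.3, 0, 0, 0, 0], [0, 61, -11, 0, 0, 0, 0], [0, 65, -11.7, 0, 0, 0, 0], [0, 68, -12.2, 0, 0, 0, 0], [0, 69, -12.4, 0, 0, 0, 0], [0, 69, -12.4, 0, 0, 0, 0]],
  ],
)

```text
time_s: 11.7
position: [0.4786, 0.0003, 0.0204]
tool_rot: [[-0.985, 0.001, -0.173], [0.173, -0.0, -0.985], [-0.001, -1.0, 0.0]]
ft_force: [-0.5, 1.0, -0.5]
grip_width: 0.0852
```

```bash
python3 shot.py f scene top wrist; python3 -c "
from mt import *
o=env.observe();print(rf(o['position']*1000),o['tool_rot'].round(3))"
```

```text
[4.78620311e-01 2.56206188e-04 2.03588013e-02] [-0.50559036  1.01170864 -0.54037188]
[-200.7    1.8] [[-0.985  0.001 -0.173]
 [ 0.173 -0.    -0.985]
 [-0.001 -1.     0.   ]]
```

View pics/f_wrist.png

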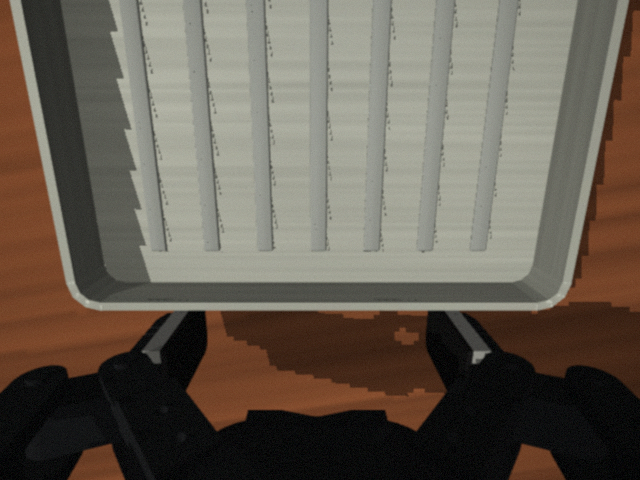

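View pics/f_top.png

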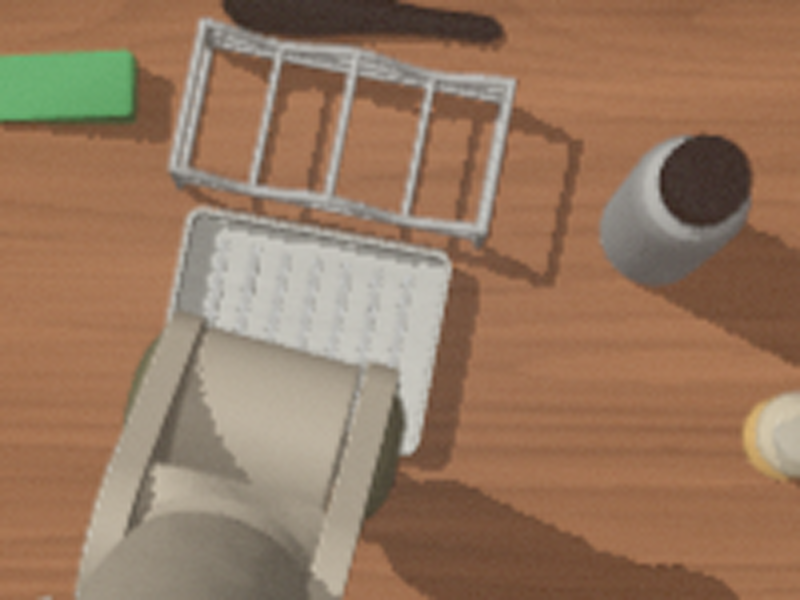

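View pics/f_scene.png

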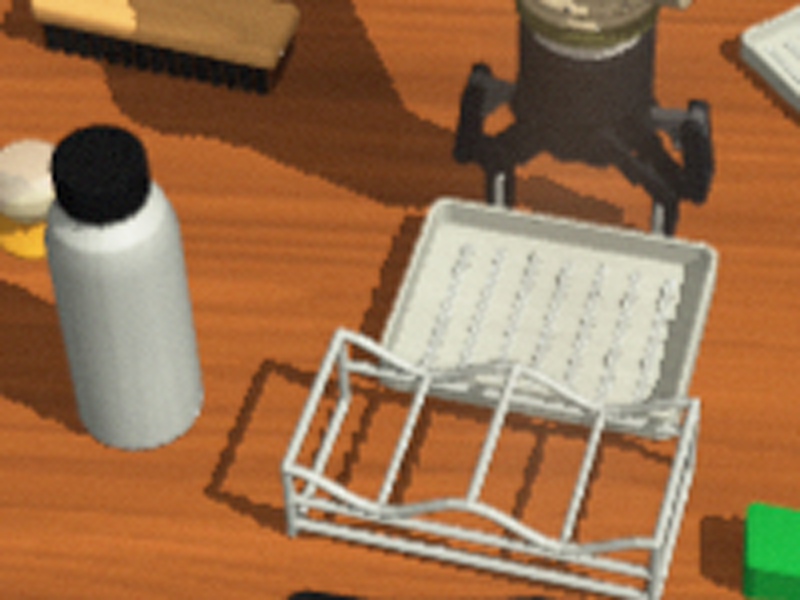

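Run:
```python
from mt import *
d=get_image("top");s=get_image("scene")
def t(p,z): return rf(ray(d,[(p[0]/4+245-.4,p[1]/4+165-.4)],z)[0]*1000)
def sc(p,z): return rf(ray(s,[(p[0]/4+200-.4,p[1]/4+170-.4)],z)[0]*1000)
print("top tray L,R side lines", t((183,240),.025),t((173,300),.025),t((450,270),.025),t((420,445),.025))
print("top rack front feet", t((177,184),.0),t((482,242),.0))
print("top tray front edge", t((200,211),.025),t((440,254),.025))
print("scene tray sides rim: R",sc((432,212),.025),sc((388,368),.025)," L",sc((716,258),.025),sc((690,385),.025))
print("scene front rack top corners",sc((342,334),.059),sc((697,402),.059))
```

```text
top tray L,R side lines [-81.9  85.9] [-120.6   84.6] [-68.7 -83.4] [-180.8  -85.3]
top rack front feet [-43.2  99.6] [ -43.2 -101.1]
top tray front edge [-61.6  79. ] [-59.9 -75.4]
scene tray sides rim: R [-178.7  -81.5] [-58.4 -73.8]  L [-183.   86.] [-86.9  90. ]
scene front rack top corners [-48.3 -95.4] [-48.4  99.6]
```

Call:
carry_out(
  targets=[
    [[0, 2, -0.4, 0, 0, 0, 0], [0, 5, -0.9, 0, 0, 0, 0], [0, 8, -1.4, 0, 0, 0, 0], [0, 11, -2, 0, 0, 0, 0], [0, 14, -2.5, 0, 0, 0, 0], [0, 17, -3.1, 0, 0, 0, 0], [0, 20, -3.6, 0, 0, 0, 0], [0, 23, -4.1, 0, 0, 0, 0], [0, 26, -4.7, 0, 0, 0, 0], [0, 30, -5.4, 0, 0, 0, 0], [0, 34, -6.1, 0, 0, 0, 0], [0, 38, -6.8, 0, 0, 0, 0], [0, 42, -7.6, 0, 0, 0, 0], [0, 46, -8.3, 0, 0, 0, 0], [0, 50, -9, 0, 0, 0, 0], [0, 54, -9.7, 0, 0, 0, 0], [0, 57, -10.3, 0, 0, 0, 0], [0, 59, -10.6, 0, 0, 0, 0], [0, 59, -10.6, 0, 0, 0, 0], [0, 59, -10.6, 0, 0, 0, 0]],
  ],
)

```text
time_s: 13.62
position: [0.5377, -0.0104, 0.0203]
tool_rot: [[-0.985, 0.001, -0.173], [0.173, -0.0, -0.985], [-0.001, -1.0, 0.0]]
ft_force: [-0.1, 0.7, 0.3]
grip_width: 0.0853
```

```bash
python3 shot.py g scene top wrist; python3 -c "
from mt import *
o=env.observe();print(rf(o['position']*1000))"
```

```text
[ 0.53773637 -0.01038094  0.02032066] [-0.07365793  0.70366617  0.33700624]
[-140.6    1.8]
```

View pics/g_wrist.png

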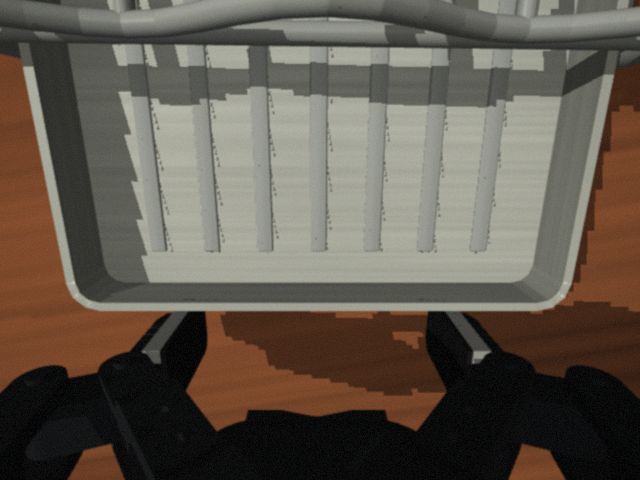

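View pics/g_scene.png

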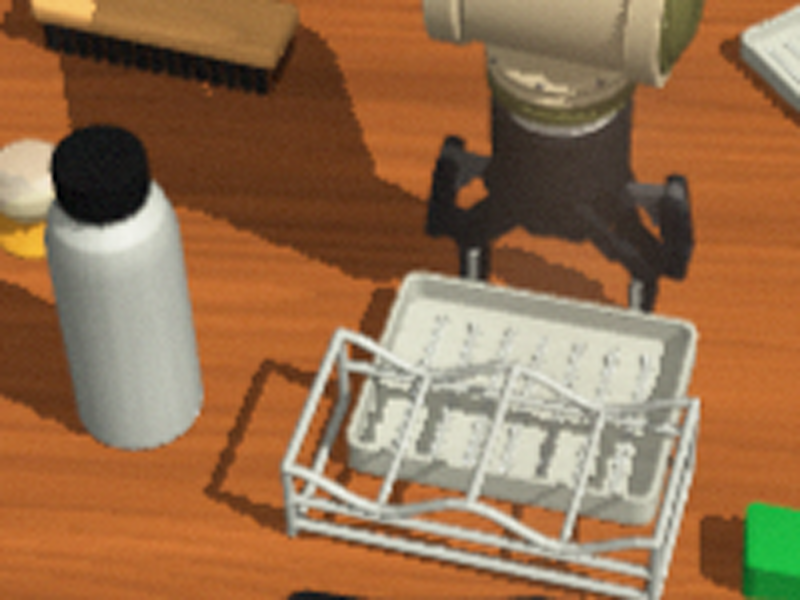

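View pics/g_top.png

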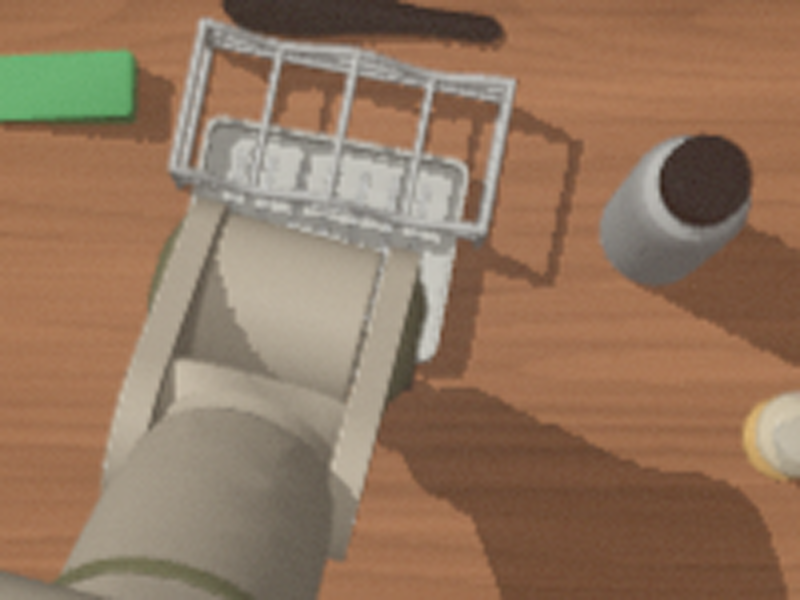

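Call:
carry_out(
  targets=[
    [[0, 2, -0.4, 0, 0, 0, 0], [0, 5, -0.9, 0, 0, 0, 0], [0, 8, -1.4, 0, 0, 0, 0], [0, 11, -2, 0, 0, 0, 0], [0, 14, -2.5, 0, 0, 0, 0], [0, 17, -3.1, 0, 0, 0, 0], [0, 20, -3.6, 0, 0, 0, 0], [0, 23, -4.1, 0, 0, 0, 0], [0, 26, -4.7, 0, 0, 0, 0], [0, 29, -5.2, 0, 0, 0, 0], [0, 31, -5.6, 0, 0, 0, 0], [0, 33, -5.9, 0, 0, 0, 0], [0, 35, -6.3, 0, 0, 0, 0], [0, 36, -6.5, 0, 0, 0, 0], [0, 37, -6.7, 0, 0, 0, 0], [0, 37, -6.7, 0, 0, 0, 0], [0, 37, -6.7, 0, 0, 0, 0]],
  ],
)

```text
time_s: 15.18
position: [0.5744, -0.017, 0.0203]
tool_rot: [[-0.985, 0.001, -0.173], [0.173, -0.0, -0.985], [-0.001, -1.0, 0.0]]
ft_force: [-0.5, 0.8, 0.9]
grip_width: 0.0852
```

```bash
python3 shot.py i scene top wrist; python3 -c "
from mt import *
o=env.observe();print(rf(o['position']*1000))"
```

```text
[ 0.57435814 -0.01698522  0.02033257] [-0.51772739  0.7652581   0.85448492]
[-103.1    1.8]
```

View pics/i_wrist.png

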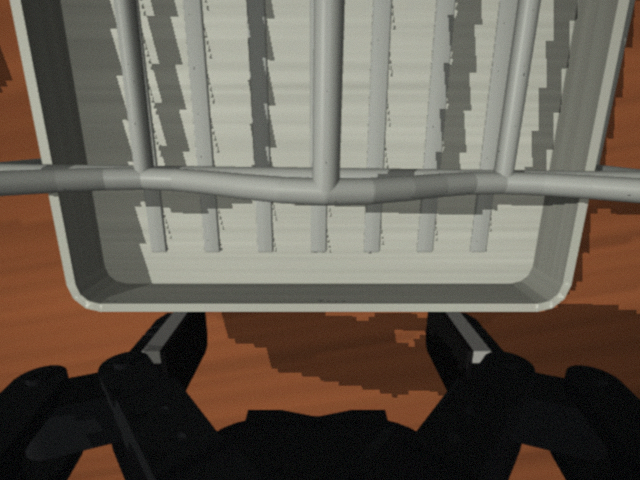

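View pics/i_scene.png

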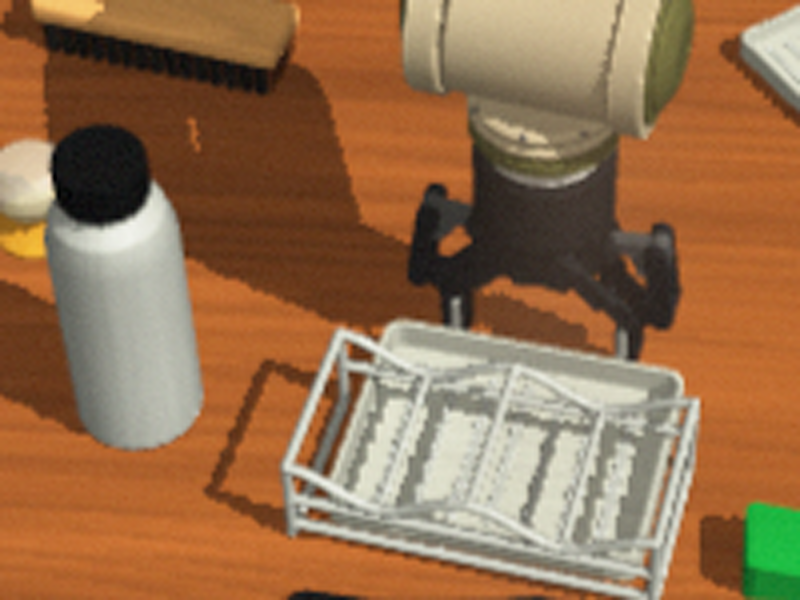

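View pics/i_top.png

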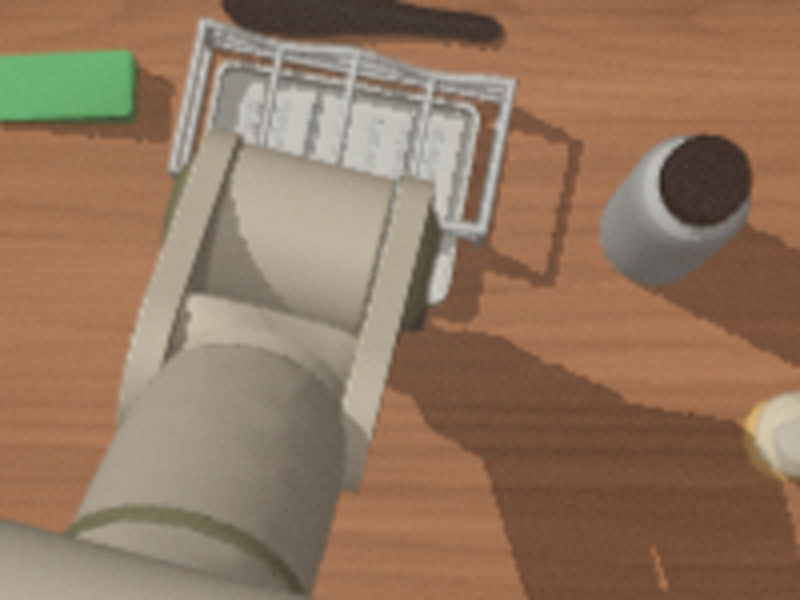

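Call:
carry_out(
  targets=[
    [[0, 1, -0.2, 0, 0, 0, 0], [0, 2, -0.4, 0, 0, 0, 0], [0, 3, -0.5, 0, 0, 0, 0], [0, 4, -0.7, 0, 0, 0, 0], [0, 5, -0.9, 0, 0, 0, 0], [0, 5, -0.9, 0, 0, 0, 0]],
  ],
)

```text
time_s: 15.83
position: [0.5794, -0.0179, 0.0203]
tool_rot: [[-0.985, 0.0, -0.173], [0.173, -0.0, -0.985], [-0.0, -1.0, -0.0]]
ft_force: [-0.9, 0.7, 1.6]
grip_width: 0.0855
```

Call:
carry_out(
  targets=[
    [[0, 0.5, -0.1, 0, 0, 0, 0], [0, 1, -0.2, 0, 0, 0, 0], [0, 1, -0.2, 0, 0, 0, 0]],
  ],
)

```text
time_s: 16.08
position: [0.5802, -0.018, 0.0203]
tool_rot: [[-0.985, 0.0, -0.173], [0.173, 0.0, -0.985], [-0.0, -1.0, -0.0]]
ft_force: [-1.3, 1.4, 1.3]
grip_width: 0.0853
```

```bash
python3 shot.py j scene top ; python3 -c "
from mt import *
o=env.observe();print(rf(o['position']*1000))"
```

```text
[ 0.58018388 -0.0180381   0.02032183] [-1.34939077  1.38472998  1.29921091]
[-97.1   1.8]
```

View pics/j_scene.png

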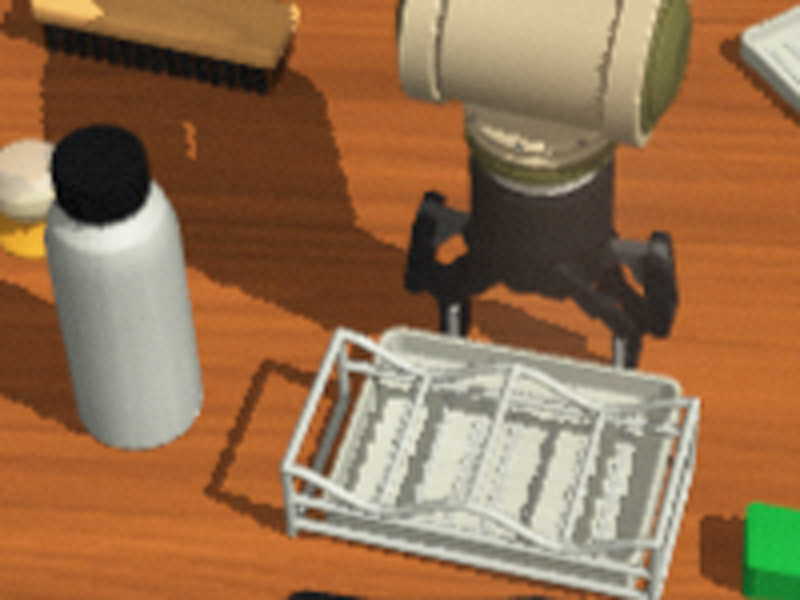

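Almost home. I'll go on in 1 mm steps and watch for the stop force.

Call:
carry_out(
  targets=[
    [[0, 0.5, -0.1, 0, 0, 0, 0], [0, 1, -0.2, 0, 0, 0, 0], [0, 1, -0.2, 0, 0, 0, 0]],
  ],
)

```text
time_s: 16.43
position: [0.5811, -0.0182, 0.0203]
tool_rot: [[-0.985, -0.0, -0.173], [0.173, 0.0, -0.985], [0.0, -1.0, -0.0]]
ft_force: [-2.6, 0.9, 2.2]
grip_width: 0.0856
```

Call:
carry_out(
  targets=[
    [[0, 0.5, -0.1, 0, 0, 0, 0], [0, 1, -0.2, 0, 0, 0, 0], [0, 1, -0.2, 0, 0, 0, 0]],
  ],
)

```text
time_s: 16.68
position: [0.5812, -0.0182, 0.0203]
tool_rot: [[-0.985, -0.002, -0.173], [0.173, 0.0, -0.985], [0.002, -1.0, -0.0]]
ft_force: [-7.8, 1.7, 5.6]
grip_width: 0.0856
```

Call:
carry_out(
  targets=[
    [[0, 0.5, -0.1, 0, 0, 0, 0], [0, 1, -0.2, 0, 0, 0, 0], [0, 1, -0.2, 0, 0, 0, 0]],
  ],
)

```text
time_s: 16.93
position: [0.5813, -0.0182, 0.0203]
tool_rot: [[-0.985, -0.005, -0.173], [0.173, 0.001, -0.985], [0.005, -1.0, -0.0]]
ft_force: [-10.9, 1.5, 7.4]
grip_width: 0.0854
```

The tray has stopped: force rose to 11 N with no further travel, at the predicted TCP x of about -96 mm in the rack frame. I'll back straight off and lift clear.

Call:
carry_out(
  targets=[
    [[0, -2, 0.4, 0, 0, 0, 0], [0, -5, 0.9, 0, 0, 0, 0], [0, -10, 1.8, 0, 0, 0, 0], [0, -20, 3.6, 0, 0, 0, 0], [0, -32, 5.8, 0, 0, 0, 0], [0, -45, 8, 0, 0, 0, 0], [0, -55, 10, 10, 0, 0, 0], [0, -65, 12, 30, 0, 0, 0], [0, -80, 12, 60, 0, 0, 0], [0, -100, 12, 90, 0, 0, 0], [0, -125, 10, 120, 0, 0, 0], [0, -150, 0, 150, 0, 0, 0], [0, -170, -30, 170, 0, 0, 0], [0, -185, -60, 180, 0, 0, 0], [0, -195, -90, 190, 0, 0, 0], [0, -205, -120, 190, 0, 0, 0], [0, -215, -150, 190, 0, 0, 0], [0, -220, -170, 190, 0, 0, 0], [0, -220, -170, 190, 0, 0, 0], [0, -220, -170, 190, 0, 0, 0]],
  ],
)

```text
time_s: 18.6
position: [0.3629, -0.1892, 0.2103]
tool_rot: [[-0.985, 0.001, -0.175], [0.175, -0.0, -0.985], [-0.001, -1.0, 0.0]]
ft_force: [1.2, 0.2, -0.0]
grip_width: 0.0853
```

```bash
python3 shot.py k scene top; python3 -c "
from h import *
cv2.imwrite('pics/k_full.png',get_image('top')['img'][:,:,::-1])"
```

```text
[ 0.36287009 -0.18923951  0.21027889] [ 1.1867771   0.18079432 -0.01496507]
```

View pics/k_top.png

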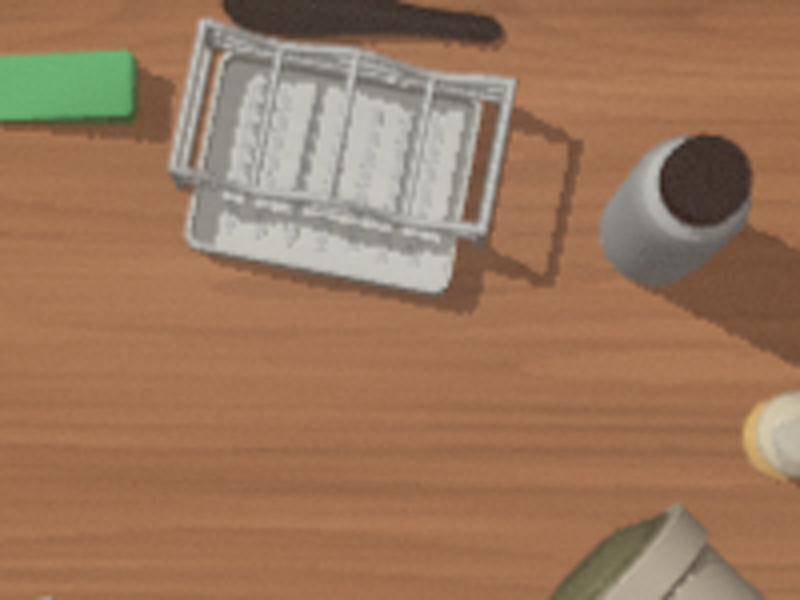

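View pics/k_scene.png

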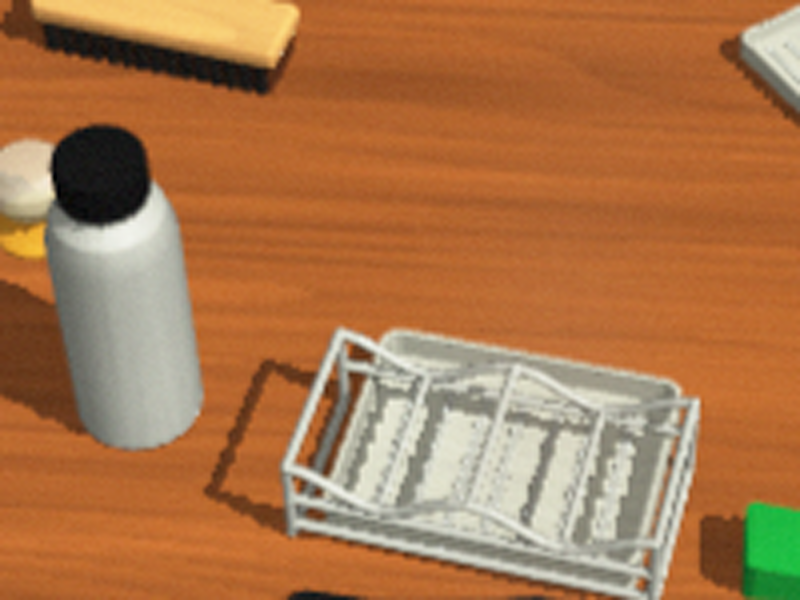

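View pics/k_full.png

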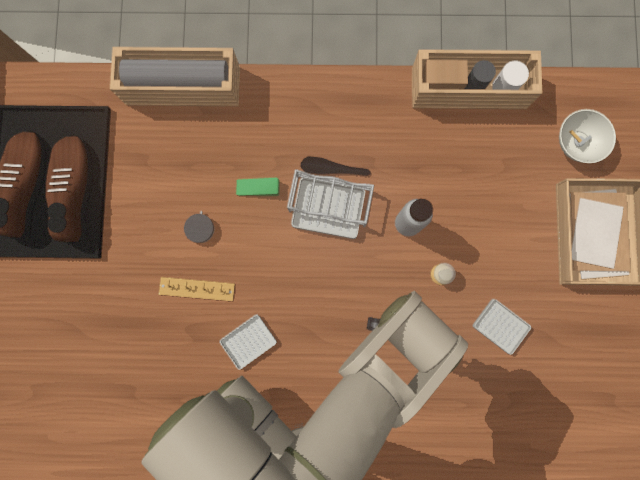

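Run:
```python
from mt import *
d=get_image("top")
def t(p,z): return rf(ray(d,[(p[0]/4+245-.4,p[1]/4+165-.4)],z)[0]*1000)
print("near edge",t((210,252),.015),t((430,292),.015)," sides L",t((186,232),.025),"R",t((450,280),.025),"far",t((235,54),.025),t((460,96),.025))
```

```text
near edge [-84.8  68.5] [-83.5 -73.9]  sides L [-76.5  85.1] R [-75.  -84.6] far [42.3 77.1] [ 42.5 -69.2]
```

```bash
python3 -c "
from rig import env
print(env.close_job())"
```

```text
the job is handed in; nothing more can be done
None
```

The tray is fully home under the rack, and I handed the job in at about 19 s of the 72 s allowed. `close_job` gives no verdict.

**What I did:** I picked the largest of the three look-alike trays. I pushed its right side with the open fingers to square it and centre it on the rack. Then I pushed its near wall straight in with both fingers until it stopped on the back wire. There the force rose to 11 N (13 N with its vertical part) and the tray no longer moved. I then backed off and lifted the fingers clear.

**Last checks (top view, in the rack's frame):**

| Check | Measured | Allowed |
|---|---|---|
| Tray x, from near edge (-84 mm) and far edge (+42 mm) | about -21 mm | -29 to -15 mm |
| Tray y | about 0 mm (sides at +85 and -85 mm) | -13 to +13 mm |
| Turn relative to the rack | under 1° | 0.12 rad (about 7°) |

- **Surroundings:** the other things look unmoved in the before and after pictures. The fingers never came near the rack.
- **Tilt and height:** I judged that the tray lies flat only from the pictures.
- **Disagreement:** the two cameras put the rack's centre about 3 mm apart in x and in y. I used the mean, and the fingers stopped where it predicted to within about 1 mm.

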